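# Hold the sprung dust cover of the bit drawer at its pointer

## Task

Pull the router-bit drawer fully out by its bar handle, then lift the sprung dust cover inside it by its ball knob until the cover lines up with the steel pointer beside its left edge, so that the bits below can be inspected. Finish while still holding the cover steady there by the knob, for it springs shut when let go; do not push the pointer, and leave the things lying round about where they are.

Things in the scene. Friction and masses are not known exactly. Their poses are not given: they have to be found in the camera images.
- cabinet: low plywood cabinet, 200 deep x 210 wide x 102 mm high, fixed on the table, turned up to 0.25 rad. Origin: middle of the lower edge of its front, on the table; own x points into the cabinet (away from the robot), y to its left, z up. Its only drawer slides out along -x.
- drawer (a joint): how far the drawer is out, m: 0 shut, 0.14 at its stop (fully out); starts 0 to 0.03. The slide has 3 N of friction and stays where it is left. Front panel 12 mm thick, 210 wide, from 10 to 92 mm above the table, its rear face flush with the cabinet's front when shut.
- drawer_handle (a point): middle of the drawer's bar handle: round steel bar, 10 mm thick, 90 mm long along the cabinet's y, 78 mm above the table; 30 mm free between the bar and the front panel. Moves with the drawer; axes as the cabinet's.
- cover: aluminium dust cover in the drawer: plate 108 x 150 x 4 mm, its middle 39 mm above the table when shut. Origin on its hinge axis (along the cabinet's y); the plate lies 2 to 110 mm from the axis along the cover's own -x. Shut: axes as the cabinet's. It opens 0 to 1.4 rad about its +y (front edge rises); opening angle = angle by which its -x points above level.
- cover_hinge (a point): middle of the cover's hinge axis, 130 mm behind the rear face of the drawer's front panel; turns with the cover. Spring and weight press the cover shut: about 2.5 N at the knob when shut, 4.5 N at 0.7 rad; let go, it snaps shut.
- cover_knob (a point): centre of the cover's black ball knob, 24 mm across, 85 mm from the hinge along the cover's -x and 21 mm along its z; when shut 45 mm behind the front panel's rear face, whose top is 32 mm higher. A vertical gripper closing along the cabinet's y, tips 11 to 13 mm below the ball's centre, stays clear of the plate as the cover turns; the ball turns between the fingers.
- pointer: adjustable steel pointer, 72 x 8 x 5 mm with a brass boss, beside the cover's left (+y) edge, 82 mm from the middle. Origin on the cover's hinge axis, runs along its own -x; set anew each time 0.40 to 0.68 rad above level, held by stiff friction. The cover is at the mark when its own x axis is parallel to the pointer's own x axis.
- pointer_tip (a point): tip of the pointer, 72 mm from the hinge axis.
- glue_bottle: bystander: white glue bottle with a red nozzle, 54 mm across, 155 mm tall, upright; origin under its middle.
- collet_spanner: bystander: flat grey spanner, 34 x 173 x 5 mm; origin under its middle.
- blank: bystander: flat cross-shaped wood blank, 56 x 101 x 21 mm; origin under its middle.

How it is judged (in metres and radians):
On the way:
1. the drawer is fully out, the cover still down (value of joint drawer above 0.13 m and angle between cover's own z axis and vertical below 0.15 rad), for 0.2 s.
At the end, for the whole second after the job is handed in: Through the last second the drawer is out at least 125 of its 140 mm, the cover is within 0.09 rad (5 degrees) of the pointer and still (under 0.2 rad/s), and the fingers hold it (over 1 N) (value of joint drawer above 0.125 m and angle between the x axis of cover and the x axis of pointer, either way round below 0.09 rad and angular speed of cover below 0.2 rad/s and contact force between the fingers and cover above 1 N); the arm keeps its last pose, push and grip.
It fails at once if the pointer is pushed with more than 3 N (contact force between any of the arm, the fingers and pointer above 3 N).
It fails at once if a thing lying round about is moved more than 30 mm (distance of any of glue_bottle, collet_spanner, blank from where it was at the start of the episode above 0.03 m).
It also fails if it takes over 45 s, if anything falls off the work surface, if the arm or the gripper's body presses on something with over 40 N, if the wrist force passes 120 N, or if a joint passes its speed limit or range.

## Robot

A 6-joint arm with a two-finger parallel gripper is mounted at the origin on a cart in front of the work surface, level with it; the furniture and walls round the work are solid. World frame = base frame: x ahead of the robot, y to its left, z up, the work surface at z = 0. Lengths are in m, angles in degrees, forces in N, time in s.
With the tool pointing down it reaches from about 0.25 to 0.725 m from the base axis. Payload 9.7 kg.
Tool frame: the origin (TCP) lies midway between the tips of the shut fingers; the grasp point (between the pads) lies 19 mm behind it (bot.pinch_z is the distance from the TCP to the grasp point, in m); z points along the fingers, y is the line along which they close (so a half turn about z gives the same grasp; the last joint's range is limited). The gripper opens to 85 mm and grips with 20 to 120 N. Pads are 22 mm wide; open, the fingers measure 114 mm over their backs; the gripper's body (76 mm by 85 mm) begins 54 mm behind the grasp point. The pads swing forward as they close: fully open they stand 13 mm farther back than shut.
Start: joints at [68.125, 4.979, 10.078, 95.1, 0, 90], TCP at [0.205, 0.51, 0.209] pointing down, gripper open.
Joint ranges: [-179.16, 179.16], [-48.56, 103.87], [-65.8, 70.77], [-126.05, 130.52], [-82.76, 87.17], [-180, 180]. Speed limits (degrees/s): [127.2, 127.2, 147.25, 180, 180, 180].

## Interface

Orientations are given as [roll, pitch, yaw] about the fixed x, y, z axes, in that order (R = Rz(yaw) Ry(pitch) Rx(roll)).
In Python, from workcell import sensors, camera, ticket, bot gives the robot as it stands.
- The arm moves only by the shell command python3 -m handwheel 'ROWS' [FORCE]. ROWS is a JSON object of lists of equal length, an entry for each row: "gripper": the opening, from -1 (shut) to 1 (fully open); "slide": the shift along the tool's x, y, z in mm, a list of three; "yaw": the turn about the tool's z in rad. A call has 1 to 8 rows; each row shifts and turns the commanded pose from where the row before left it, along the tool's axes as they then stand; what a row does not reach is not made up. A row lasts 1/12 s, in which the tool goes at most 41.7 mm and 7.16 degrees, less where a joint would pass 70% of its speed; a pose out of reach is approached as far as the arm can. A call is refused whole if a number of a shift passes 41.7 or a number of a turn 0.125, either way. A call with a gripper value outside its range is refused whole. The fingers move at their own pace and stop on an object; FORCE is the grip in N (left out, the last holds). Time passes only in rows, so rows that do not move let the fingers close. It gives the time, the measured TCP pose, the force, the opening and the grip force at its end, in the units of the state.
- sensors.get_obs(): the state, without advancing time (a new reading comes with each control period).
- camera(name): name is "side" or "top"; returns a dict with "img" (400x640x3 uint8, red, green, blue), "fx", "fy", "cx", "cy" (pixels), "R" (3x3) and "t" (3): a world point X has camera coordinates R X + t. Camera axes: x right, y down, z forward; pixel columns grow to the right and rows downward; lengths in m; the calibration is good to about 2 mm. A picture is of the moment at which its call begins. There is no depth.
- ticket.job_done(): hands the job in; it is judged then, once.
The state is a dict: "time": time; "q": joint angles; "qd": joint speeds; "joint_efforts": joint torques, N m; "ee_pos": TCP position; "tcp_rot": TCP orientation; "wrist_force": force on the tool from outside, world axes, zero at the start; "torque": the same for the moment, N m; "opening": finger opening in m; "grasp_force": force on a finger pad.
Only numpy, scipy, OpenCV 4.12 (cv2) and the standard library are available. Lean on these libraries where they do the work, as an engineer would, in place of code of your own. Each camera call takes 0.05 s, during which the arm holds its last target. There are 200 camera calls.

## Working session

There is one attempt and no reset: what is moved stays moved. The work goes in short steps, Python scripts to look and compute and a shell command to move; the robot and the scene stay as the last step left them, time stands still between calls to the robot, and variables do not carry over. Pictures are saved under pics/ and viewed, at most 10 in all, crops included, and the job is handed in when it is done.

```bash
mkdir -p pics; ls; python3 - <<'E'
from workcell import sensors,camera,bot
import cv2,json
o=sensors.get_obs();print(o);print([a for a in dir(bot) if a[0]!='_'])
for n in("top","side"):
    c=camera(n);cv2.imwrite(f"pics/{n}0.png",c["img"][:,:,::-1]);print(n,c["fx"],c["cx"],c["cy"],c["R"],c["t"])
E
```

```text
pics
{'time': 0.0, 'q': array([6.81251521e+01, 5.01285444e+00, 1.00339891e+01, 9.50995035e+01,
       1.69360297e-04, 8.99994282e+01]), 'qd': array([ 0.04067236,  0.03962311, -0.01963854, -0.01616941, -0.00722454,
        0.01579162]), 'joint_efforts': array([ 1.15267179e-03, -5.20381558e+01,  4.64810050e+01,  1.62853027e-02,
        5.64079642e-05,  4.60621141e-07]), 'ee_pos': array([0.20482131, 0.51015847, 0.20796209]), 'tcp_rot': array([-1.79921631e+02, -1.70142304e-04,  1.58125724e+02]), 'wrist_force': array([-0.18358022, -1.26487246, -1.28082956]), 'torque': array([ 0.00817638, -0.01343762,  0.020193  ]), 'grasp_force': 0.0, 'opening': 0.08512177531278052}
['PlanningError', 'pinch_z']
top 486.9219496167658 326.7188788626834 203.23003400388637 [[-7.35639310e-03 -9.99972938e-01  7.59662485e-05]
 [-9.95879142e-01  7.31940960e-03 -9.03944713e-02]
 [ 9.03914691e-02 -7.40630468e-04 -9.95906037e-01]] [-0.02564461  0.58281004  1.31048697]
side 389.61967585371235 316.9614064726681 196.79772195677432 [[-0.98065709 -0.19562581 -0.00649794]
 [-0.10735761  0.56534095 -0.81784103]
 [ 0.16366436 -0.801324   -0.57540753]] [0.55789714 0.12694063 0.86919548]
```

View pics/top0.png

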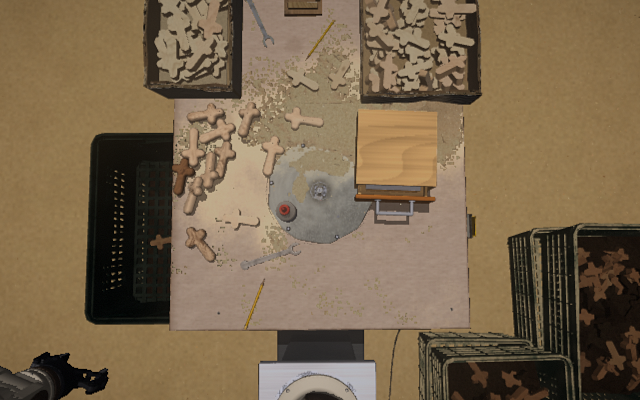

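View pics/side0.png

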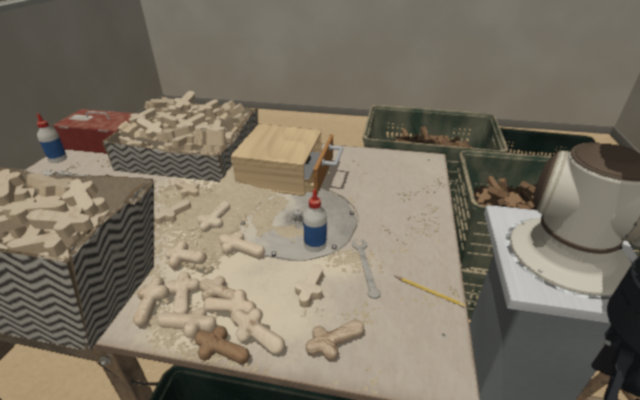

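The top view shows the cabinet at u 357–437, v 110–187, with the drawer front near v 198 and the handle near (394, 205–215). The bottle is at (286, 210) and the spanner at (270, 257). I'll enlarge the cabinet.

```bash
python3 - <<'E'
import cv2,numpy as np
a=cv2.imread("pics/top0.png")[95:230,340:470];b=cv2.imread("pics/side0.png")[115:205,225:360]
a=cv2.resize(a,None,fx=4.2,fy=4.2,interpolation=2)[:, :];cv2.imwrite("pics/c0.png",a)
cv2.imwrite("pics/c1.png",cv2.resize(b,None,fx=5,fy=5,interpolation=2))
E
```

```text
(no output)
```

View pics/c0.png

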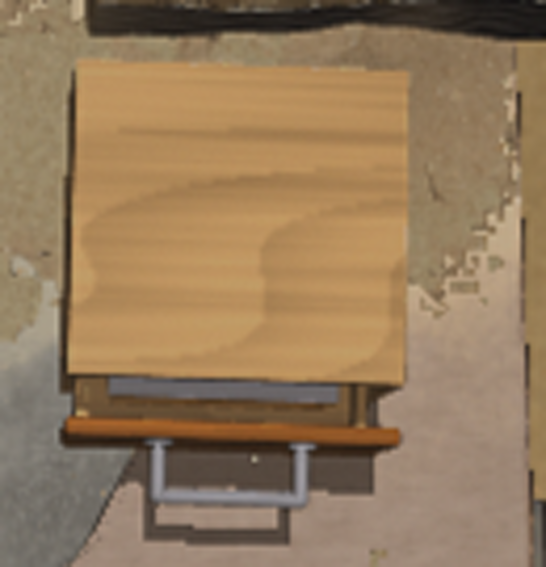

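The enlarged crop shows the bar from (155,496) to (303,501), and the cabinet top corners at (67,373), (401,384), (77,60) and (409,72).

```bash
cat > h.py <<'E'
from workcell import sensors,camera,bot
import numpy as np
def ray(c,u,v,z):
    R,t=np.array(c["R"]),np.array(c["t"])
    d=R.T@[(u-c["cx"])/c["fx"],(v-c["cy"])/c["fy"],1];o=-R.T@t
    return o+d*(z-o[2])/d[2]
def proj(c,X):
    p=np.array(c["R"])@X+np.array(c["t"]);return c["fx"]*p[0]/p[2]+c["cx"],c["fy"]*p[1]/p[2]+c["cy"]
E
python3 - <<'E'
from h import *
c=camera("top")
for n,x,y,z in [("barL",155,496,.083),("barR",303,501,.083),("fL",67,373,.102),("fR",401,384,.102),("bL",77,60,.102),("bR",409,72,.102),("panL",65,430,.092),("panR",398,438,.092)]:
    print(n,ray(c,340+x/4.2,95+y/4.2,z).round(4))
for n,u,v,z in [("bottle",286,210,.155),("span",270,257,0)]: print(n,ray(c,u,v,z).round(3))
E
```

```text
barL [ 0.5505 -0.1614  0.083 ]
barR [ 0.5467 -0.2538  0.083 ]
fL [ 0.6259 -0.1062  0.102 ]
fR [ 0.6175 -0.3127  0.102 ]
bL [ 0.8238 -0.115   0.102 ]
bR [ 0.8145 -0.3232  0.102 ]
panL [ 0.5914 -0.1051  0.092 ]
panR [ 0.5849 -0.3122  0.092 ]
bottle [0.555 0.071 0.155]
span [0.436 0.128 0.   ]
```

```bash
python3 -m handwheel '{"gripper":[1,1,1,1,1,1,1,1],"slide":[[0,0,0],[0,0,0],[0,0,0],[0,0,0],[0,0,0],[0,0,0],[0,0,0],[0,0,0]],"yaw":[0.123,0.123,0.123,0.123,0.123,0.123,0.123,0.123]}' 30
python3 -m handwheel '{"gripper":[0,-0.34,-0.34,-0.34],"slide":[[0,0,0],[0,0,0],[0,0,0],[0,0,0]],"yaw":[0.123,0.123,0,0]}'; python3 -c "
from h import *;o=sensors.get_obs();print(o['q'],o['tcp_rot'])"
```

```text
time: 0.82
ee_pos: [0.2049, 0.5103, 0.2084]
tcp_rot: [-180.0, 0.0, 101.4]
wrist_force: [0.4, -0.9, -0.6]
opening: 0.0854
grasp_force: 0.0
time: 1.15
ee_pos: [0.2049, 0.5103, 0.2085]
tcp_rot: [-180.0, 0.0, 87.9]
wrist_force: [-1.0, -0.0, -0.1]
opening: 0.0388
grasp_force: 0.0
[ 6.81253781e+01  4.98963411e+00  1.00639211e+01  9.50986155e+01
 -2.19378079e-03  1.60252910e+02] [-1.79993845e+02  2.36390658e-02  8.78724703e+01]
```

```bash
python3 -m handwheel '{"gripper":[-0.34,-0.34,-0.34,-0.34,-0.34,-0.34,-0.34,-0.34],"slide":[[-35,18.7,0],[-35,18.7,0],[-35,18.7,0],[-35,18.7,0],[-35,18.7,0],[-35,18.7,0],[-35,18.7,0],[-35,18.7,0]],"yaw":[0.006,0,0,0,0,0,0,0]}'
python3 -m handwheel '{"gripper":[-0.34,-0.34,-0.34,-0.34,-0.34,-0.34,-0.34,-0.34],"slide":[[-35,18.7,0],[-35,18.7,0],[-35,18.7,0],[-35,18.7,0],[-35,18.7,0],[-35,18.7,0],[-35,18.7,0],[-35,18.7,0]],"yaw":[0,0,0,0,0,0,0,0]}'
python3 -m handwheel '{"gripper":[-0.34,-0.34,-0.34,-0.34,-0.34,-0.34],"slide":[[-35,18.7,0],[-35,18.7,0],[-35,18.7,0],[-35,18.7,0],[0,0,0],[0,0,0]],"yaw":[0,0,0,0,0,0]}'
python3 - <<'E'
from h import *
import cv2
c=camera("top");cv2.imwrite("pics/t1.png",c["img"][:,:,::-1])
o=sensors.get_obs();p=o['ee_pos'];a=np.radians(o['tcp_rot'][2]);d=np.array([.5486,-.2076])-p[:2]
print(o['tcp_rot'],p,"tool dx,dy",d@[np.cos(a),np.sin(a)],d@[np.sin(a),-np.cos(a)],o['q'])
E
```

```text
time: 1.82
ee_pos: [0.3417, 0.222, 0.2088]
tcp_rot: [180.0, -0.0, 87.6]
wrist_force: [0.6, 0.4, 0.2]
opening: 0.0281
grasp_force: 0.0
time: 2.48
ee_pos: [0.4781, -0.0651, 0.2088]
tcp_rot: [180.0, -0.0, 87.6]
wrist_force: [0.3, 0.9, -0.5]
opening: 0.0281
grasp_force: 0.0
time: 2.98
ee_pos: [0.5459, -0.2079, 0.2071]
tcp_rot: [-179.9, -0.0, 87.4]
wrist_force: [-0.1, 0.5, 0.4]
opening: 0.0281
grasp_force: 0.0
[-1.79913722e+02 -4.00798141e-02  8.74065329e+01] [ 0.54562157 -0.20668228  0.20791498] tool dx,dy -0.0007820061970755853 0.003016902953579037 [-2.07526657e+01  9.76797636e+00  1.52842868e+01  9.56107823e+01
  1.11943501e-02  7.18407621e+01]
```

```bash
python3 -m handwheel '{"gripper":[-0.34,-0.34,-0.34,-0.34,-0.34,-0.34,-0.34],"slide":[[0,3,15],[0,0,22],[0,0,22],[0,0,22],[0,0,22],[0,0,17],[0,0,0]],"yaw":[0,0,0,0,0,0,0]}'
python3 -m handwheel '{"gripper":[-0.34,-0.34,-0.34,-0.34],"slide":[[0,0,9],[0,0,9],[0,0,9],[0,0,0]],"yaw":[0,0,0,0]}'
python3 -m handwheel '{"gripper":[-1,-1,-1,-1,-1,-1],"slide":[[0,0,0],[0,0,0],[0,0,0],[0,0,0],[0,0,0],[0,0,0]],"yaw":[0,0,0,0,0,0]}' 40
```

```text
time: 3.62
ee_pos: [0.5469, -0.2043, 0.0857]
tcp_rot: [-179.8, -0.1, 87.5]
wrist_force: [-0.7, -0.3, 0.2]
opening: 0.0278
grasp_force: 0.0
time: 3.95
ee_pos: [0.5483, -0.206, 0.0603]
tcp_rot: [-179.9, -0.0, 87.3]
wrist_force: [-2.0, 0.4, -0.1]
opening: 0.0283
grasp_force: 0.0
time: 4.45
ee_pos: [0.5489, -0.2065, 0.0619]
tcp_rot: [180.0, 0.0, 87.3]
wrist_force: [-0.0, -0.5, -0.1]
opening: -0.0001
grasp_force: 0.0
```

```bash
python3 - <<'E'
from h import *
import cv2
A=[]
for n,(u,v,w,h) in {"top":(350,150,100,100),"side":(270,110,100,100)}.items():
    c=camera(n);A.append(cv2.resize(c["img"][v:v+h,u:u+w,::-1],(400,400),interpolation=2))
cv2.imwrite("pics/c2.png",np.hstack(A));print(sensors.get_obs()["opening"])
E
```

```text
5.7464721406574523e-05
```

View pics/c2.png

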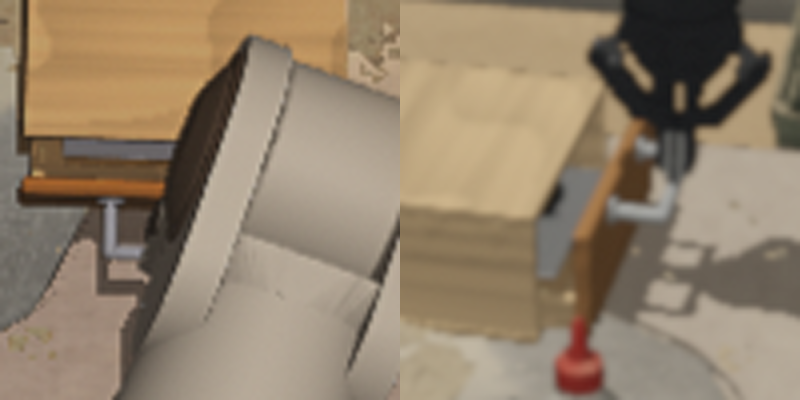

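The side crop shows the fingers shut over the middle of the bar, with the near bar corner at about (665,212) and finger tips near (680,175). I'll compare this with projections.

```bash
python3 - <<'E'
from h import *
import cv2
c=camera("side");o=sensors.get_obs();p=o["ee_pos"]
for n,X in [("tcp",p),("tcp+19",p+[0,0,.019]),("barL",[.5505,-.1614,.078]),("barR",[.5467,-.2538,.078]),("barM",[.5486,-.2076,.078])]:
    u,v=proj(c,np.array(X));print(n,round(u,1),round(v,1),"crop",(u-270)*8,(v-120)*8)
cv2.imwrite("pics/c3.png",cv2.resize(c["img"][120:180,270:360,::-1],(720,480),interpolation=2))
E
```

```text
tcp 338.3 161.3 crop 546.4219486813486 330.4368200155179
tcp+19 338.5 155.3 crop 547.7964709420885 282.6272529257217
barL 335.3 164.2 crop 522.3572321228744 353.98238042383264
barR 341.7 148.3 crop 573.5480848249631 226.48836699589538
barM 338.6 156.0 crop 548.8223046355674 288.06946567047225
```

View pics/c3.png

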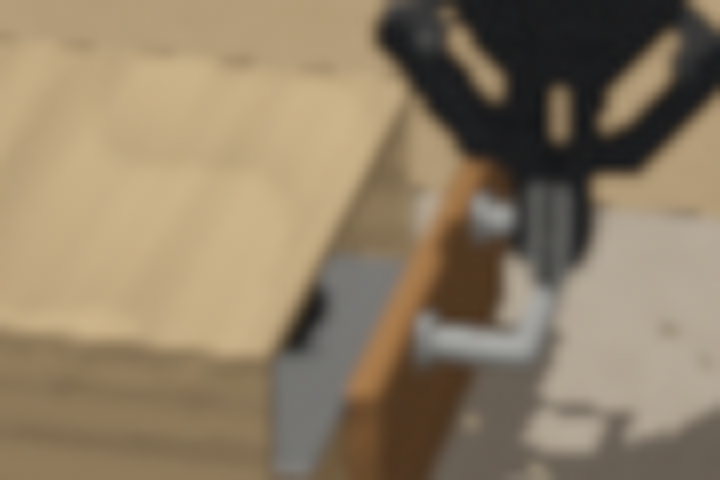

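Finger tips end at crop v≈275, which is about z 0.084, just above the bar. They have closed over its top. I'll open them, go lower and close again.

```bash
python3 -m handwheel '{"gripper":[-0.34,-0.34,-0.34,-0.34,-0.34,-0.34,-0.34,-0.34],"slide":[[0,0,0],[0,0,0],[0,0,0],[0,0,6],[0,0,6],[0,0,6],[0,0,0],[0,0,0]],"yaw":[0,0,0,0,0,0,0,0]}'
python3 -m handwheel '{"gripper":[-1,-1,-1,-1,-1,-1],"slide":[[0,0,0],[0,0,0],[0,0,0],[0,0,0],[0,0,0],[0,0,0]],"yaw":[0,0,0,0,0,0]}' 40
```

```text
time: 5.27
ee_pos: [0.5484, -0.2062, 0.0429]
tcp_rot: [-179.9, -0.0, 87.3]
wrist_force: [-0.3, -0.0, 0.6]
opening: 0.028
grasp_force: 0.0
time: 5.77
ee_pos: [0.5491, -0.2065, 0.044]
tcp_rot: [180.0, 0.0, 87.3]
wrist_force: [0.7, -1.1, 0.8]
opening: 0.0086
grasp_force: 39.1
```

Now it grips the bar: opening is 8.6 mm at 39 N. The real tips are about 20 mm higher than reported, so I'll have to check that at the knob. Pull next.

```bash
python3 -m handwheel '{"gripper":[-1,-1,-1,-1,-1,-1,-1,-1],"slide":[[0,-8,0],[0,-15,0],[0,-18,0],[0,-18,0],[0,-18,0],[0,-16,0],[0,-10,0],[0,-4,0]],"yaw":[0,0,0,0,0,0,0,0]}'
python3 -m handwheel '{"gripper":[-1,-1,-1,-1,-1],"slide":[[0,-3,0],[0,-3,0],[0,-2,0],[0,0,0],[0,0,0]],"yaw":[0,0,0,0,0]}'
```

```text
time: 6.43
ee_pos: [0.4412, -0.2019, 0.044]
tcp_rot: [180.0, 0.1, 87.3]
wrist_force: [3.1, -4.4, -2.1]
opening: 0.0085
grasp_force: 40.0
time: 6.85
ee_pos: [0.4351, -0.2016, 0.044]
tcp_rot: [179.9, 0.1, 87.3]
wrist_force: [4.0, -4.7, -1.4]
opening: 0.0085
grasp_force: 40.2
```

```bash
python3 -m handwheel '{"gripper":[-1,-1,-1,-1],"slide":[[0,-2,0],[0,-2,0],[0,0,0],[0,0,0]],"yaw":[0,0,0,0]}'
```

```text
time: 7.18
ee_pos: [0.4351, -0.2016, 0.0441]
tcp_rot: [179.5, 0.0, 87.4]
wrist_force: [25.9, -5.1, -14.4]
opening: 0.0077
grasp_force: 39.4
```

```bash
python3 -m handwheel '{"gripper":[-0.34,-0.34,-0.34,-0.34,-0.34,-0.34,-0.34,-0.34],"slide":[[0,3,0],[0,0,0],[0,0,0],[0,0,-15],[0,0,-25],[0,0,-30],[0,0,-35],[0,0,-35]],"yaw":[0,0,0,0,0,0,0,0]}'
python3 -m handwheel '{"gripper":[0.2,0.2,0.2,0.2,0.2,0.2,0.2,0.2],"slide":[[0,-35,0],[0,-35,0],[0,-35,0],[0,0,0],[0,0,0],[0,0,0],[0,0,0],[0,0,0]],"yaw":[0,0,0,-0.12,-0.12,-0.12,-0.12,-0.12]}'
python3 -m handwheel '{"gripper":[0.2,0.2,0.2,0.2,0.2,0.2,0.2,0.2],"slide":[[0,0,0],[0,0,0],[0,0,0],[0,0,0],[0,0,0],[0,0,0],[0,0,0],[0,0,0]],"yaw":[-0.12,-0.12,-0.12,-0.12,-0.12,-0.12,-0.12,-0.12]}'
python3 - <<'E'
from h import *
import cv2
A=[]
for n,(u,v,w,h) in {"top":(345,150,100,100),"side":(260,110,100,100)}.items():
    c=camera(n);cv2.imwrite(f"pics/{n}2.png",c["img"][:,:,::-1]);A.append(cv2.resize(c["img"][v:v+h,u:u+w,::-1],(400,400),interpolation=2))
cv2.imwrite("pics/c4.png",np.hstack(A));print(sensors.get_obs()["q"])
E
```

```text
time: 7.85
ee_pos: [0.4321, -0.2005, 0.1848]
tcp_rot: [-179.9, -0.0, 87.3]
wrist_force: [0.7, -1.5, -1.0]
opening: 0.0281
grasp_force: 0.0
time: 8.52
ee_pos: [0.3277, -0.1958, 0.1837]
tcp_rot: [-180.0, -0.0, 122.0]
wrist_force: [0.1, -0.3, -0.3]
opening: 0.051
grasp_force: 0.0
time: 9.18
ee_pos: [0.3277, -0.1958, 0.1836]
tcp_rot: [180.0, -0.0, 177.0]
wrist_force: [-0.9, 0.5, 0.7]
opening: 0.0517
grasp_force: 0.0
[-3.08606602e+01 -1.83406862e+01 -1.38323423e+01  9.45536288e+01
  3.18358485e-03 -2.76745134e+01]
```

View pics/c4.png

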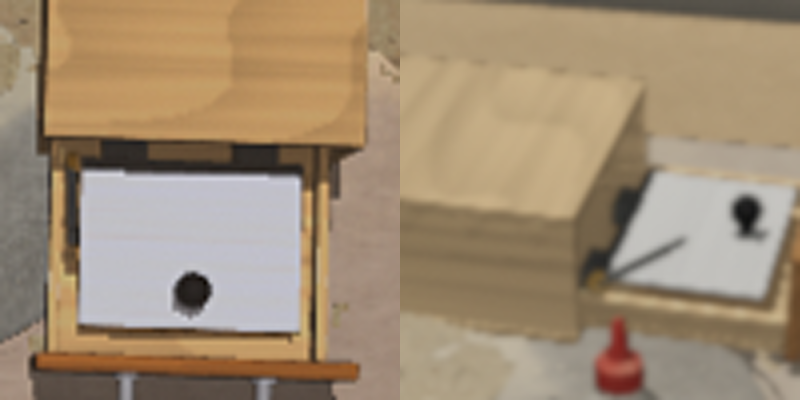

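Top crop: knob at (193,290). Side crop: knob at (745,211) and the pointer running from about (610,277) to its tip at (686,239). I'll enlarge the pointer.

```bash
python3 - <<'E'
from h import *
import cv2
c=camera("side")
cv2.imwrite("pics/c5.png",cv2.resize(c["img"][160:190,305:345,::-1],(800,600),interpolation=cv2.INTER_CUBIC))
t=camera("top")
print("knob top",ray(t,393.25,222.5,.060),"side",ray(c,346.25,162.75,.060))
E
```

```text
knob top [ 0.5266541  -0.20694068  0.06      ] side [ 0.52630341 -0.20559461  0.06      ]
```

View pics/c5.png

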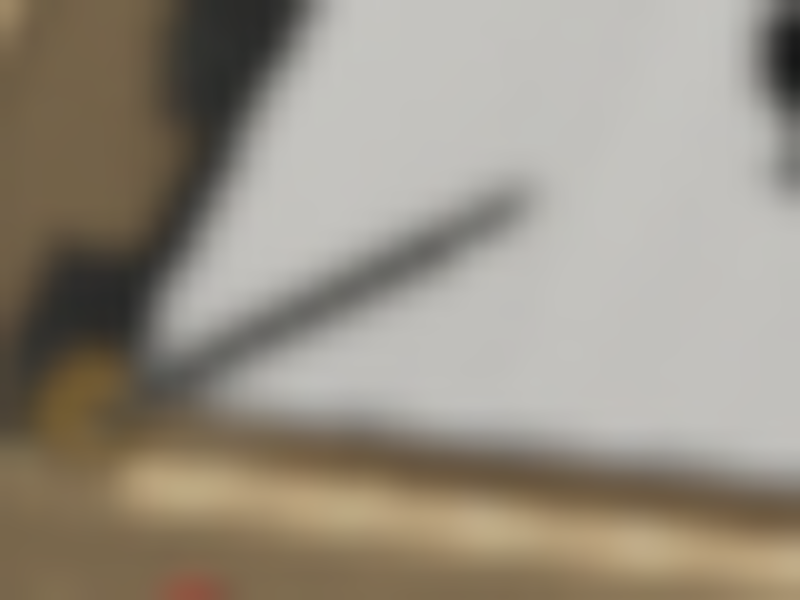

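The pointer midline in the crop runs through (200,375) and (400,260) to its tip at (530,192). The brass boss is at (90,400).

```bash
python3 - <<'E'
from h import *
c=camera("side")
y=-.043;ex=np.array([np.cos(y),np.sin(y),0]);ey=np.array([-np.sin(y),np.cos(y),0])
k=np.array([.5265,-.2065,.060]);h=k+.085*ex-[0,0,.021];ph=h+.082*ey
print("hinge",h,"proj hinge",[((a-s+.5)*20-.5) for a,s in zip(proj(c,ph),(305,160))])
for a in np.arange(.4,.70,.04):
    T=ph+.072*(-np.cos(a)*ex+np.array([0,0,np.sin(a)]));u,v=proj(c,T);print(round(a,2),(u-304.5)*20-.5,(v-159.5)*20-.5)
R,t=c["R"],c["t"];o=-R.T@t
for x,w in [(100,430),(90,400),(200,375),(300,317),(400,260),(530,192)]:
    u=(x+.5)/20-.5+305;v=(w+.5)/20-.5+160
    d=R.T@[(u-c["cx"])/c["fx"],(v-c["cy"])/c["fy"],1];P=o+d*((ph-o)@ey)/(d@ey)-ph
    print(x,w,"along",-P@ex,"up",P[2],"ang",np.arctan2(P[2],-P@ex))
E
```

```text
hinge [ 0.61142143 -0.21015387  0.039     ] proj hinge [np.float64(97.92843357082302), np.float64(422.91247359770307)]
0.4 583.8971274316061 305.23341896979684
0.44 575.4703050941334 287.06438404407334
0.48 566.2348930322999 269.0746352129805
0.52 556.2041139190917 251.2962986733329
0.56 545.3928037164992 233.76131858422366
0.6 533.8173983069153 216.5013826179968
0.64 521.4959151194905 199.54784676755094
0.68 508.4479296909951 182.93165970396512
100 430 along 0.00026873448587786314 up -0.0010960896413474003 ang -1.3303633608879881
90 400 along -0.0010384842726083815 up 0.0035101932153497745 ang 1.858439772618563
200 375 along 0.014280731932424255 up 0.009703516809168297 ang 0.5968231516525585
300 317 along 0.028056350123938624 up 0.020788237250788308 ang 0.6376812494466686
400 260 along 0.04159398284398671 up 0.03152708408578346 ang 0.648583844476702
530 192 along 0.05886290990959156 up 0.044293993457343014 ang 0.6450954340764721
```

Pointer angle is about 0.65 rad, and both views agree on the knob to 1.5 mm. I'll go above the knob and measure the real tip height there.

```bash
python3 -m handwheel '{"gripper":[-0.07,-0.07,-0.07,-0.07,-0.07,-0.07,-0.07,-0.07],"slide":[[-39.8,0,0],[-39.8,0,0],[-39.8,-2,0],[-39.8,0,0],[-39.8,0,0],[0,0,30],[0,0,30],[0,0,0]],"yaw":[-0.01,0,0,0,0,0,0,0]}'
python3 - <<'E'
from h import *
import cv2
c=camera("side");o=sensors.get_obs();p=o["ee_pos"];print(p,o["tcp_rot"])
cv2.imwrite("pics/c6.png",cv2.resize(c["img"][115:185,300:390,::-1],(720,560),interpolation=cv2.INTER_CUBIC))
ey=np.array([.043,.999,0])
for z in (-.02,0,.02,.04):
  for s in(-1,1):
    u,v=proj(c,p+[0,0,z]+s*.02*ey);print(z,s,(u-299.5)*8-.5,(v-114.5)*8-.5)
E
```

```text
time: 10.1
ee_pos: [0.5248, -0.2068, 0.1169]
tcp_rot: [179.8, -0.5, 177.1]
wrist_force: [-1.7, 0.3, -1.0]
opening: 0.0396
grasp_force: 0.0
[ 0.52503283 -0.20715026  0.12044938] [179.8754299   -0.3651542  177.14498782]
-0.02 -1 392.32568553303963 253.84318027296308
-0.02 1 371.71464895884947 308.2760888429309
0 -1 394.67473220466036 201.7365746446328
0 1 373.9067007589779 255.17771863045687
0.02 -1 397.07496969083695 148.49445322681822
0.02 1 376.14800213029685 200.8863693270157
0.04 -1 399.5280897633329 94.07928910055762
0.04 1 378.44023169006505 145.36137955743197
```

View pics/c6.png

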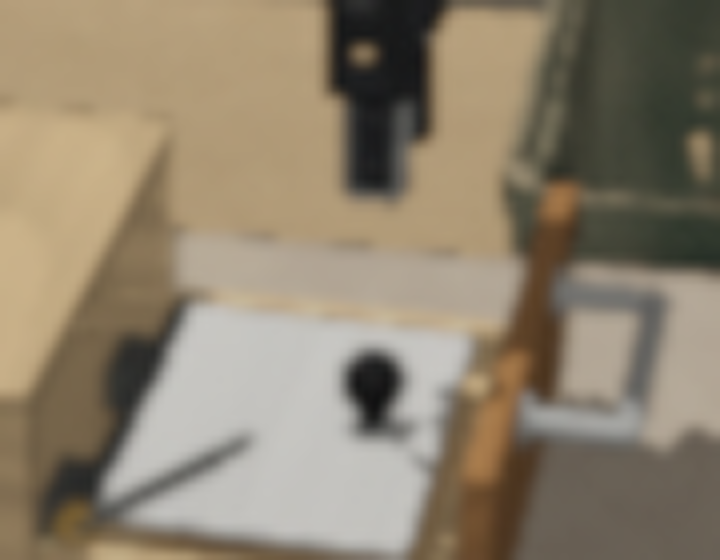

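The fingers straddle the knob's column, with the near tip at v≈190. That puts the tips about 22–28 mm above the reported z. I'll descend and touch the plate lightly to fix the true height.

```bash
python3 -m handwheel '{"gripper":[-0.1,-0.2,-0.2,-0.2,-0.2,-0.2],"slide":[[-1.5,0,20],[0,0,25],[0,0,25],[0,0,15],[0,0,5],[0,0,0]],"yaw":[0,0,0,0,0,0]}'
python3 -m handwheel '{"gripper":[-0.2,-0.2,-0.2],"slide":[[0,0,5],[0,0,0],[0,0,0]],"yaw":[0,0,0]}'
python3 -m handwheel '{"gripper":[-0.2,-0.2],"slide":[[0,0,3],[0,0,0]],"yaw":[0,0]}'
```

```text
time: 10.65
ee_pos: [0.528, -0.2081, 0.0346]
tcp_rot: [-180.0, 0.0, 177.2]
wrist_force: [0.2, 0.0, 0.9]
opening: 0.0341
grasp_force: 0.0
time: 10.9
ee_pos: [0.5288, -0.2083, 0.03]
tcp_rot: [-180.0, 0.1, 177.2]
wrist_force: [0.4, 0.5, 0.0]
opening: 0.034
grasp_force: 0.0
time: 11.07
ee_pos: [0.5284, -0.2081, 0.0259]
tcp_rot: [-180.0, 0.0, 177.3]
wrist_force: [-0.5, 1.2, -1.2]
opening: 0.0342
grasp_force: 0.0
```

```bash
python3 -m handwheel '{"gripper":[-0.2,-0.2],"slide":[[2,1.5,3],[0,0,0]],"yaw":[0,0]}'
python3 -m handwheel '{"gripper":[-0.2,-0.2],"slide":[[0,0,2],[0,0,0]],"yaw":[0,0]}'
python3 -m handwheel '{"gripper":[-0.2,-0.2],"slide":[[0,0,2],[0,0,0]],"yaw":[0,0]}'
python3 -m handwheel '{"gripper":[-0.2,-0.2],"slide":[[0,0,2],[0,0,0]],"yaw":[0,0]}'
```

```text
time: 11.23
ee_pos: [0.5258, -0.2061, 0.0222]
tcp_rot: [180.0, -0.0, 177.3]
wrist_force: [0.1, -0.0, -0.4]
opening: 0.0341
grasp_force: 0.0
time: 11.4
ee_pos: [0.5261, -0.2063, 0.0203]
tcp_rot: [180.0, -0.0, 177.3]
wrist_force: [0.3, -0.1, 0.1]
opening: 0.0343
grasp_force: 0.0
time: 11.57
ee_pos: [0.5262, -0.2064, 0.0183]
tcp_rot: [180.0, -0.0, 177.3]
wrist_force: [-0.7, -0.6, -0.4]
opening: 0.0344
grasp_force: 0.0
time: 11.73
ee_pos: [0.5265, -0.2065, 0.0172]
tcp_rot: [-180.0, 0.0, 177.3]
wrist_force: [-2.1, 0.1, 4.9]
opening: 0.034
grasp_force: 2.6
```

Plate contact is at reported z 0.0175. I'll raise 9 mm and close on the ball.

```bash
python3 -m handwheel '{"gripper":[-0.2,-0.2,-1,-1,-1,-1,-1],"slide":[[0,0,-9],[0,0,0],[0,0,0],[0,0,0],[0,0,0],[0,0,0],[0,0,0]],"yaw":[0,0,0,0,0,0,0]}' 35
python3 - <<'E'
from h import *
o=sensors.get_obs();print(o["ee_pos"],o["wrist_force"])
# knob path in tool axes: tool x = -cabinet x, tool z = down
r=np.hypot(.085,.021);b=np.arctan2(.021,.085)
A=np.linspace(0,.65,17);x=-r*np.cos(A+b)+r*np.cos(b);z=r*np.sin(A+b)-.021
print([(round(-dx*1e3,1),round(-dz*1e3,1)) for dx,dz in zip(np.diff(x),np.diff(z))], x[-1],z[-1])
E
```

```text
time: 12.32
ee_pos: [0.5268, -0.2064, 0.0263]
tcp_rot: [180.0, 0.1, 177.3]
wrist_force: [-0.9, 0.7, 5.7]
opening: 0.0216
grasp_force: 34.0
[ 0.52676641 -0.20635219  0.02628389] [-0.8535426   0.67202831  5.67118719]
[(np.float64(-0.9), np.float64(-3.4)), (np.float64(-1.1), np.float64(-3.4)), (np.float64(-1.2), np.float64(-3.3)), (np.float64(-1.3), np.float64(-3.3)), (np.float64(-1.5), np.float64(-3.2)), (np.float64(-1.6), np.float64(-3.2)), (np.float64(-1.7), np.float64(-3.1)), (np.float64(-1.8), np.float64(-3.0)), (np.float64(-2.0), np.float64(-3.0)), (np.float64(-2.1), np.float64(-2.9)), (np.float64(-2.2), np.float64(-2.8)), (np.float64(-2.3), np.float64(-2.7)), (np.float64(-2.4), np.float64(-2.6)), (np.float64(-2.5), np.float64(-2.5)), (np.float64(-2.6), np.float64(-2.4)), (np.float64(-2.7), np.float64(-2.3))] 0.03004179164378709 0.047158604257093534
```

```bash
python3 -m handwheel '{"gripper":[-1,-1,-1,-1,-1,-1,-1,-1],"slide":[[-0.9,0,-3.4],[-1.1,0,-3.4],[-1.2,0,-3.3],[-1.3,0,-3.3],[-1.5,0,-3.2],[-1.6,0,-3.2],[-1.7,0,-3.1],[-1.8,0,-3.0]],"yaw":[0,0,0,0,0,0,0,0]}'
python3 -m handwheel '{"gripper":[-1,-1,-1,-1,-1,-1,-1,-1],"slide":[[-2,0,-3],[-2.1,0,-2.9],[-2.2,0,-2.8],[-2.3,0,-2.7],[-2.4,0,-2.6],[-2.5,0,-2.5],[-2.6,0,-2.4],[0,0,0]],"yaw":[0,0,0,0,0,0,0,0]}'
python3 - <<'E'
from h import *
import cv2
c=camera("side");o=sensors.get_obs();print(o["ee_pos"],o["wrist_force"],o["opening"],o["grasp_force"])
cv2.imwrite("pics/c7.png",cv2.resize(c["img"][135:190,300:370,::-1],(763,600),interpolation=cv2.INTER_CUBIC))
E
```

```text
time: 12.98
ee_pos: [0.5374, -0.2068, 0.0516]
tcp_rot: [180.0, -0.0, 177.3]
wrist_force: [1.9, 1.2, -7.3]
opening: 0.0217
grasp_force: 34.5
time: 13.65
ee_pos: [0.554, -0.2076, 0.0708]
tcp_rot: [180.0, 0.0, 177.3]
wrist_force: [1.0, 3.5, -9.5]
opening: 0.0216
grasp_force: 34.7
[ 0.5536456  -0.20756187  0.07049605] [ 0.40781693  3.83362409 -8.18496944] 0.021172793613012064 34.708943367004395
```

View pics/c7.png

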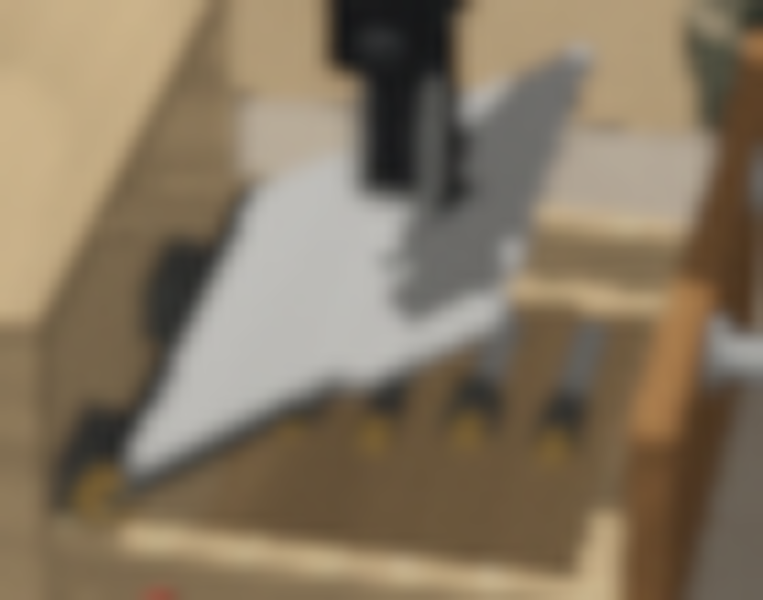

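The cover is up and its left edge runs nearly along the pointer, whose tip is near (340,382). The cover's front corners are at about (505,308) and (585,50). I'll compare that with the model.

```bash
python3 - <<'E'
from h import *
c=camera("side")
y=-.043;ex=np.array([np.cos(y),np.sin(y),0]);ey=np.array([-np.sin(y),np.cos(y),0]);h=np.array([.6114,-.2102,.039])
pr=lambda X:tuple(round((a-s+.5)*10.9-.5) for a,s in zip(proj(c,X),(300,135)))
for a in np.arange(.52,.74,.04):
    f=-np.cos(a)*ex+np.array([0,0,np.sin(a)]);n=np.sin(a)*ex+np.array([0,0,np.cos(a)])
    print(round(a,2),"FLtop",pr(h+.11*f+.075*ey+.002*n),"FLbot",pr(h+.11*f+.075*ey-.002*n),"FR",pr(h+.11*f-.075*ey+.002*n),"BL",pr(h+.002*f+.075*ey),"ptr tip",pr(h+.072*f+.082*ey))
o=sensors.get_obs();print(o["ee_pos"])
E
```

```text
0.52 FLtop (497, 336) FLbot (505, 349) FR (600, 54) BL (122, 485) ptr tip (358, 409)
0.56 FLtop (488, 321) FLbot (497, 334) FR (592, 41) BL (121, 485) ptr tip (352, 400)
0.6 FLtop (478, 306) FLbot (487, 320) FR (583, 27) BL (121, 485) ptr tip (345, 390)
0.64 FLtop (468, 292) FLbot (478, 305) FR (574, 14) BL (121, 485) ptr tip (339, 381)
0.68 FLtop (457, 278) FLbot (467, 291) FR (564, 1) BL (121, 484) ptr tip (331, 372)
0.72 FLtop (445, 264) FLbot (456, 277) FR (554, -11) BL (121, 484) ptr tip (324, 363)
[ 0.55347428 -0.2075564   0.07031291]
```

```bash
python3 -m handwheel '{"gripper":[-1,-1,-1,-1],"slide":[[-1.4,0,-1.2],[-1.3,0,-1.1],[0,0,0],[0,0,0]],"yaw":[0,0,0,0]}'
python3 - <<'E'
from h import *
import cv2
c=camera("side");o=sensors.get_obs();p=o["ee_pos"]
d=p-np.array([.5267,-.2064,.0263]);print(p,o["grasp_force"],"ang",np.arctan2(.021+d[2],.085-np.hypot(d[0],d[1]))-np.arctan2(21,85))
cv2.imwrite("pics/side3.png",c["img"][:,:,::-1])
cv2.imwrite("pics/c8.png",cv2.resize(c["img"][155:185,305:355,::-1],(800,480),interpolation=cv2.INTER_CUBIC))
E
```

```text
time: 14.08
ee_pos: [0.5562, -0.2077, 0.0727]
tcp_rot: [180.0, -0.0, 177.3]
wrist_force: [1.6, 3.8, -9.5]
opening: 0.0216
grasp_force: 34.7
[ 0.55613407 -0.20772707  0.07266772] 34.67934608459473 ang 0.6391617695535148
```

View pics/c8.png

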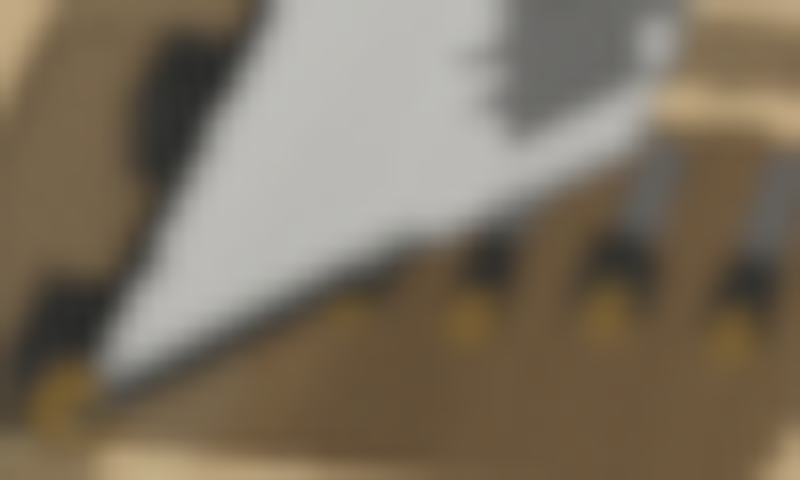

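The pointer midline runs from (100,405) to (420,235), with the cover's lower edge continuing from (430,240) to (640,155). I'll fit the cover edge by image code and compare slopes with the model.

```bash
python3 - <<'E'
import cv2,numpy as np
im=cv2.imread("pics/side3.png").astype(int)
s=im[:,:,2]-im[:,:,0]
print("sat");print("     ",*range(328,352))
for v in range(157,174): print(v,*[f"{x:3d}" for x in s[v,328:352]])
print("gray")
for v in range(157,174): print(v,*[f"{x:3d}" for x in im[v,328:352,1]])
from h import *
c=camera("side")
y=-.043;ex=np.array([np.cos(y),np.sin(y),0]);ey=np.array([-np.sin(y),np.cos(y),0]);h=np.array([.6114,-.2102,.039])
for a in (.52,.56,.6,.64,.68):
    f=-np.cos(a)*ex+np.array([0,0,np.sin(a)]);n=np.sin(a)*ex+np.array([0,0,np.cos(a)])
    print(a,[np.round(proj(c,h+q*f+.075*ey-.002*n),1) for q in (.08,.095,.11)],np.round(proj(c,h+.11*f+.075*ey+.002*n),1))
E
```

```text
sat
      328 329 330 331 332 333 334 335 336 337 338 339 340 341 342 343 344 345 346 347 348 349 350 351
157   5   5   6   5   5   4   4   5   4   4   3   3   4   4   3   4   3   5   8  21  40  47  47  49
158   5   5   5   5   5   5   4   4   4   4   4   4   3   3   4   4   3   5  10  25  44  47  46  47
159   5   5   5   5   4   5   5   5   4   3   4   3   3   3   4   3   4   8  19  38  48  49  47  48
160   5   5   5   5   4   5   5   4   4   4   3   3   4   4   4   4   6  16  36  53  56  55  53  53
161   5   5   5   4   5   5   5   5   4   4   3   4   4   4   4   5   8  22  47  59  61  60  59  59
162   5   5   5   4   5   5   5   5   5   4   4   5   5   4   5   5   8  22  44  56  58  56  57  57
163   5   5   5   5   5   5   5   5   5   4   5   5   5   5   5   6   9  17  29  40  48  50  51  51
164   5   5   5   5   5   5   5   5   5   5   5   6   5   6   7   9  13  14  14  24  40  45  47  47
165   5   5   5   5   5   5   5   6   5   5   5   6   7  11  16  22  20  12   9  21  39  46  47  45
166   5   5   5   5   5   5   6   5   5   5   6  10  16  25  33  32  20   8  11  26  41  46  4
[... 2154 characters left out ...]
  81  84  79  66  55  51  52  58  73  84  86  80  70  62
172  66  66  73  78  78  69  60  54  57  72  83  83  76  66  64  64  58  60  74  83  84  75  61  51
173  65  70  76  79  77  77  77  71  68  77  84  83  76  74  80  80  70  67  78  84  82  70  59  56
0.52 [array([335.9, 170.3]), array([340.9, 168.5]), array([345.9, 166.6])] [345.2 165.3]
0.56 [array([335.3, 169.4]), array([340.2, 167.3]), array([345.1, 165.2])] [344.3 164. ]
0.6 [array([334.7, 168.4]), array([339.4, 166.1]), array([344.3, 163.9])] [343.4 162.6]
0.64 [array([334. , 167.4]), array([338.7, 165. ]), array([343.4, 162.5])] [342.5 161.3]
0.68 [array([333.3, 166.5]), array([337.8, 163.9]), array([342.4, 161.2])] [341.5 160. ]
```

By image the cover is at 0.60 rad and by arm motion at 0.64, while the pointer is at 0.645–0.66. I'll raise it about 0.025 rad more and settle.

```bash
python3 -m handwheel '{"gripper":[-1,-1,-1,-1,-1,-1,-1],"slide":[[-1.0,0,-0.8],[-1.0,0,-0.8],[0,0,0],[0,0,0],[0,0,0],[0,0,0],[0,0,0]],"yaw":[0,0,0,0,0,0,0]}'
python3 - <<'E'
from h import *
c=camera("side");im=c["img"].astype(int);g=im[:,:,1]
for u in (334,337,339,341,343):
    col=g[160:173,u];i=np.where((col[:-1]>=135)&(col[1:]<135))[0][-1];print(u,160+i+(col[i]-135)/(col[i]-col[i+1]))
# pointer midline from the earlier shut-cover picture (dark on light)
import cv2
s=255-cv2.imread("pics/side2.png")[:,:,1].astype(float);P=[]
for u in range(315,331):
    col=s[165:180,u];w=np.clip(col-np.median(s[160:170,u])-12,0,None);k=w.argmax();w=w[max(0,k-2):k+3];P.append((u,165+max(0,k-2)+(w*np.arange(len(w))).sum()/w.sum()))
P=np.array(P);print(np.round(P[:,1],1),np.polyfit(P[2:-1,0],P[2:-1,1],1))
h=np.array([.6114,-.2102,.039]);y=-.043;ex=np.array([np.cos(y),np.sin(y),0]);ey=np.array([-np.sin(y),np.cos(y),0])
for a in (.56,.6,.64,.68):
    f=-np.cos(a)*ex+np.array([0,0,np.sin(a)]);A,B=[np.array(proj(c,h+q*f+.082*ey)) for q in (.02,.072)]
    print(a,A,B,(B-A)[1]/(B-A)[0])
E
```

```text
time: 14.77
ee_pos: [0.5582, -0.2078, 0.0744]
tcp_rot: [180.0, -0.0, 177.3]
wrist_force: [0.3, 4.5, -10.0]
opening: 0.0215
grasp_force: 34.7
334 167.52631578947367
337 166.2
339 165.21212121212122
341 164.24242424242425
343 163.1875
[  nan   nan   nan 176.  175.5 175.  174.5 174.  173.5 173.  172.5 172.1
 171.6 170.9 170.4 170. ] [nan nan]
0.56 [315.50049973 178.0973625 ] [331.80566995 171.20479135] -0.4227230416819305
0.6 [315.33898813 177.86547247] [331.22693042 170.34181424] -0.4735451637111782
0.64 [315.16784642 177.63797053] [330.61088768 169.49415713] -0.5273451817836106
0.68 [314.98734849 177.41523475] [329.95852046 168.66336742] -0.5845813107052686<stdin>:9: RuntimeWarning: invalid value encountered in scalar divide
```

```bash
python3 -c "
from workcell import ticket
print(ticket.job_done())"
```

```text
the job is handed in; nothing more can be done
None
```

I pulled the drawer out to its stop and lifted the cover by its knob to about 0.63 rad by camera (0.67 by arm motion), against about 0.63 for the pointer; I handed the job in still gripping the knob at about 35 N, and no verdict came back.

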